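# Load the slide carrier and latch the imaging chamber

## Robot

A 7-joint arm with a two-finger parallel gripper is mounted at the origin on the work surface. World frame = base frame: x ahead of the robot, y to its left, z up, the work surface at z = 0. Lengths are in m, angles in rad, forces in N, time in s.
With the tool pointing down it reaches from about 0.425 to 0.925 m from the base axis. Payload 6.8 kg.
Tool frame: the origin (TCP) lies on the centre line of the jaws, within the pads' length; the fingertips stand 8 mm ahead of it and the grasp point (between the pads) lies 11 mm behind it (robot.tip_reach is the z of the fingertips in the tool frame, in m); z points along the fingers, y is the line along which they close (so a half turn about z gives the same grasp; the last joint's range is limited). The gripper opens to 85 mm and grips with 20 to 120 N. Pads are 22 mm wide; open, the fingers measure 114 mm over their backs; the gripper's body (76 mm by 85 mm) begins 54 mm behind the grasp point. The pads swing forward as they close: fully open they stand 13 mm farther back than shut.
Start: joints at [0.993, 0.477, 0.022, 1.555, -0.011, 1.109, -0.083], TCP at [0.306, -0.602, 0.239] pointing down, gripper open.
Joint ranges: [-2.96, 2.96], [-0.34, 2.1], [-1.41, 1.46], [0.24, 2.44], [-1.37, 4.51], [0.17, 1.92], [-2.96, 2.96]. Speed limits (rad/s): [2.39, 2.39, 3.14, 3.14, 3.14, 3.14, 3.14].

## Interface

Orientations are given as a rotation vector (axis times angle).
In Python, from rig import robot, imaging, cut_out gives the robot as it stands.
- The arm moves only by the tool drive_tool, never from a script. Its arguments are lists of equal length, an entry for each row: "rot": the turn, a rotation vector about the world's x, y, z in degrees, a list of three; "travel": the shift along the world's x, y, z in m, a list of three; "hand": the opening, from 0 (shut) to 1 (fully open). In form: {"rot": [[wx, wy, wz], ...], "travel": [[dx, dy, dz], ...], "hand": [hand, ...]}. A call has 1 to 20 rows; each row is the pose to reach, as a shift and turn from the pose commanded when the call began; what a row does not reach only later rows make up. A row lasts 1/8 s, in which the tool goes at most 62.5 mm and 10.7 degrees, less where a joint would pass 70% of its speed; a pose out of reach is approached as far as the arm can. A call with a gripper value outside its range is refused whole. The fingers move at their own pace and stop on an object; "newtons" is the grip in N (left out, the last holds). Time passes only in rows, so rows that repeat a pose let the fingers close. It gives the time, the measured TCP pose, the force, the opening and the grip force at its end, in the units of the state.
- robot.get_state(): the state, without advancing time (a new reading comes with each control period).
- imaging.camera(name): name is "scene" or "top"; returns the picture (400x640x3 uint8, red, green, blue); there is no depth.
- imaging.get_calibration(name): a dict with "fx", "fy", "cx", "cy" (pixels), "rvec" (rotation vector, rad) and "tvec" (3), from world to camera coordinates, as OpenCV has them. Camera axes: x right, y down, z forward; pixel columns grow to the right and rows downward; lengths in m; the calibration is good to about 2 mm. A picture is of the moment at which its call begins. get_calibration takes no time and is no camera call.
- robot.close_job(): hands the job in; it is judged then, once.
Trained networks look in the newest picture that a camera, given by its name, has taken for a name from the list of things; names that differ only in an ending like _2 or _b are one class to them, and where a whole thing is asked for, a point or a joint stands for the part that bears it (a point fixed in the world has none). Each returns a list of dicts, best first, with "score" (0 to 1); they miss things now and then, are a little off and sometimes report something else, mostly with a low value. They report only what shows in the picture. A call takes as long as a camera call. They do not tell look-alikes from the thing itself.
- cut_out(target, camera): "mask" (400x640 bool, what is visible of it) and "extent" ([left, top, right, bottom] in pixels, round what is visible of it).
The state is a dict: "time": time; "joints": joint angles; "dq": joint speeds; "tau": joint torques, N m; "eef_pos": TCP position; "orientation": TCP orientation; "ft_force": force on the tool from outside, world axes, zero at the start; "ft_torque": the same for the moment, N m; "grip_width": opening from 0.0 (shut) to 1.0 (fully open); "gripper_force": force on a finger pad.
Only numpy, scipy, OpenCV 4.12 (cv2) and the standard library are available. Lean on these libraries where they do the work, as an engineer would, in place of code of your own. Each camera call takes 0.05 s, during which the arm holds its last target. There are 200 camera calls.

## Task

Set the slide carrier flat in the pocket of the imaging chamber's pulled-out tray, slide the tray fully home, then push the chamber's door shut until its sprung latch snaps in behind the catch. Shut it gently: do not slam it or lean hard on it, and leave the other things on the bench alone.

Things in the scene. Friction and masses are not known exactly. Their poses are not given: they have to be found in the camera images.
- chamber: White imaging chamber fixed to the bench, 200 deep x 280 wide x 128 mm high, open at the front. Origin: middle of the lower edge of its front face, at bench level; x points into the chamber (away from the robot), y to its left seen from the robot, z up.
- tray (a joint): How far the tray is pulled out of the chamber, m: 0 = fully home against its stop (tray front flush with the chamber's front face), about 0.115 to 0.135 at the start, slides along the chamber's x with about 2 N friction and stays where it is left.
- nest (a point): Centre of the floor of the pocket in the aluminium tray, moves with the tray, axes as the chamber's (x inward). The pocket is 84 mm (along x) x 66 mm (along y), its rim 8 mm high; its floor is 46 mm above the bench. The tray is 110 mm wide; its front edge is 52 mm to the -x side of this point.
- tray_tab (a point): Point on the outer (-x) face of the upright tab at the middle of the tray's front edge, 90 mm above the bench, axes as the chamber's. The tab is 50 mm wide, 6 mm thick and its top is 98 mm above the bench. Push here along the chamber's +x to slide the tray in.
- door (a joint): Opening angle of the chamber's door, rad: 0 = shut at the catch's middle setting, 1.35 to 1.75 at the start; grows as the free edge swings out towards the robot. Latched, it rests between about -0.035 and 0.034, depending on the catch. The hinge is upright at the chamber's left. Keep every push on the door below 20 N.
- door_hinge (a point): Point on the door's hinge axis, 95 mm above the bench; its axes turn with the door and are the chamber's when shut. The door runs 262 mm from here along its own -y; its outer face lies 20 mm from the axis on its own -x side (the outward normal). The door is a shallow white pan, 12 to 125 mm above the bench.
- push_spot (a point): Point on the door's outer face, 215 mm from the hinge towards the free edge, 95 mm above the bench; axes turn with the door. A good place to push, along the door's own +x. Over the last 25 mm the latch and a sprung push-off resist with up to about 10 N; a rigid stop lies only 2.5 mm past where the latch snaps in.
- latch (a joint): How far the steel latch bolt at the door's free edge is pushed back into the door, m: 0 = fully out, sprung outward. Out at the start, it is pushed in about 7 mm as it rides over the catch's lip and returns to about 0 when it snaps in behind. The bolt is 18 mm high, centred 70 mm above the bench, and stands 10 mm out of the door's edge.
- carrier: Loose slide carrier, about 0.16 kg: dark steel plate 76 x 56 x 12 mm with two glass slides and a central upright aluminium grip rib 44 mm long (along its x), 12 mm thick, reaching 42 mm above its underside. Origin: centre of the underside; x along plate and rib. On the bench right of the chamber; either way round fits the pocket.
- lens_can: Bystander: black round lens canister, 42 mm across, 50 mm high, standing near the carrier. Origin under its centre.
- oil_bottle: Bystander: small bottle, 32 mm across, 75 mm high, right of the chamber. Origin under its centre.
- petri_dish: Bystander: shallow glass dish, 90 mm across, 16 mm high, on the left.
- slide_box: Bystander: closed grey plastic box 100 x 80 x 36 mm, on the left.
- stain_jar: Bystander: open glass jar 64 mm across, 70 mm high, near left.
- hex_driver: Bystander: screwdriver 150 mm long lying near right.
- catch (a point): Middle setting of the dark steel catch (keeper) right of the opening: the rear edge of its lip, 23 mm in front of the chamber's front face, 70 mm above the bench; chamber's axes. The lip is 30 mm high, 18 mm deep along x, bevelled in front. The true catch, with its stop, is set up to 8 mm nearer or deeper along x, differently each time and not measured.
Things that resemble listed ones, but are neither listed nor needed, are in the scene too. Leave any blue or orange look-alike of the carrier alone.

How it is judged:
By the outcome, as a careful person would: the job done as asked, in the order asked, and still so for the second after the job is handed in, with the robot touching nothing.
It also fails if it takes over 72 s, if anything falls off the work surface, if the arm or the gripper's body presses on something with over 40 N, if the wrist force passes 120 N, or if a joint passes its speed limit or range.

## Working session

There is one attempt and no reset: what is moved stays moved. The work goes in short steps, Python scripts to look and compute and a tool call to move; the robot and the scene stay as the last step left them, time stands still between calls to the robot, and variables do not carry over. Pictures are saved under pics/ and viewed, at most 10 in all, crops included, and the job is handed in when it is done.

Besides the shell and the picture viewer there is one more tool, called after "Call:" as name(argument=value, ...) on one line, values as JSON. drive_tool: Moves the arm, as the interface text tells. Its arguments: {"type":"object","properties":{"rot":{"type":"array","items":{"type":"array","items":{"type":"number"}}},"travel":{"type":"array","items":{"type":"array","items":{"type":"number"}}},"hand":{"type":"array","items":{"type":"number"}},"newtons":{"type":"number"}},"required":["rot","travel","hand"]}

```bash
mkdir -p pics
python3 - <<'E'
from rig import robot, imaging, cut_out
import cv2
for c in("scene","top"):
    cv2.imwrite(f"pics/{c}0.png",imaging.camera(c)[:,:,::-1])
    k=imaging.get_calibration(c);print(c,k)
s=robot.get_state();print(s['time'],s['eef_pos'],s['orientation'],s['grip_width'],robot.tip_reach)
E
```

```text
scene {'fx': 365.33427900887966, 'fy': 365.33427900887966, 'cx': 317.6973500262639, 'cy': 198.22474028750574, 'rvec': array([ 2.17337932,  0.49164778, -0.25862816]), 'tvec': array([-0.4543638 , -0.08969039,  1.3889205 ])}
top {'fx': 436.47743166869594, 'fy': 436.47743166869594, 'cx': 312.07417514745447, 'cy': 206.1758621068406, 'rvec': array([ 2.14012845, -2.16146885,  0.11863201]), 'tvec': array([-0.05990918,  0.51947107,  1.54569797])}
0.1 [ 0.30537432 -0.6014097   0.2384422 ] [-3.05380699e+00 -7.30929174e-01  7.09206559e-04] 1.0001295224582012 0.008
```

View pics/scene0.png

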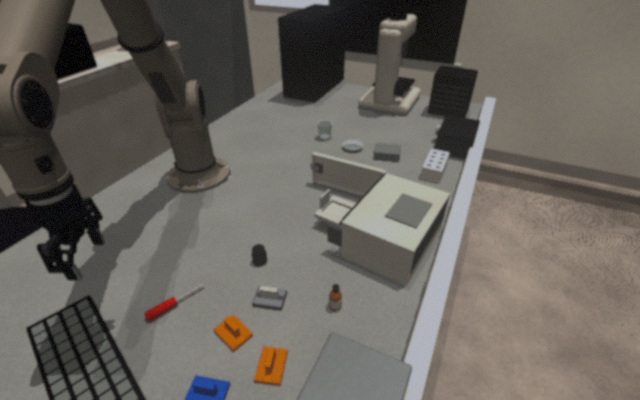

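View pics/top0.png

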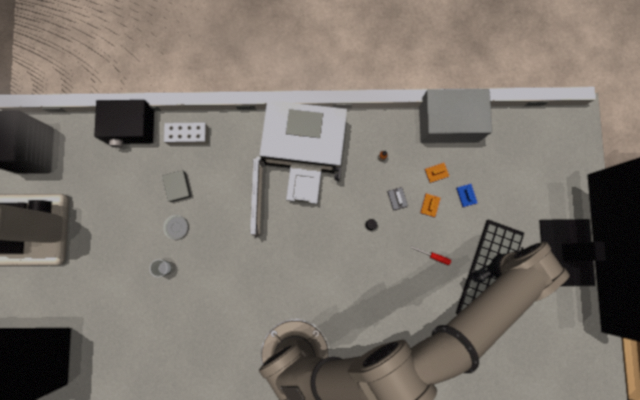

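```bash
cat > h.py <<'E'
from rig import robot, imaging, cut_out
import cv2, numpy as np
from scipy.optimize import minimize
K={}
for c in("scene","top"):
    k=imaging.get_calibration(c); K[c]=(np.array([[k['fx'],0,k['cx']],[0,k['fy'],k['cy']],[0,0,1]]),cv2.Rodrigues(k['rvec'])[0],k['tvec'])
def unproj(c,uv,z):
    A,R,t=K[c]; uv=np.atleast_2d(uv).astype(float)
    d=(R.T@np.linalg.inv(A)@np.c_[uv,np.ones(len(uv))].T).T; o=-R.T@t
    return o+d*((z-o[2])/d[:,2])[:,None]
def proj(c,P):
    A,R,t=K[c]; p=(A@(R@np.atleast_2d(P).T+t[:,None])).T
    return p[:,:2]/p[:,2:]
def box(x0,x1,y0,y1,z0,z1): return np.array([[x,y,z] for x in(x0,x1) for y in(y0,y1) for z in(z0,z1)],float)
def place(P,x,y,a,z=0):
    c,s=np.cos(a),np.sin(a); return np.c_[P[:,0]*c-P[:,1]*s+x,P[:,0]*s+P[:,1]*c+y,P[:,2]+z]
S=4
def render(c,polys):
    m=np.zeros((400*S,640*S),np.uint8)
    for P in polys: cv2.fillConvexPoly(m,cv2.convexHull(np.round((proj(c,P)+.5)*S-.5).astype(np.int32)),1)
    return m>0
def up(m): return cv2.resize(m.astype(np.uint8),None,fx=S,fy=S,interpolation=cv2.INTER_NEAREST)>0
def iou(a,b): return (a&b).sum()/max(1,(a|b).sum())
def fit(model,masks,x0,step):
    M={c:up(m) for c,m in masks.items()}
    f=lambda p:-np.mean([iou(render(c,model(p)),M[c]) for c in M])
    sim=np.vstack([x0]+[np.array(x0)+np.eye(len(x0))[i]*step[i] for i in range(len(x0))])
    r=minimize(f,x0,method='Nelder-Mead',options=dict(initial_simplex=sim,xatol=1e-4,fatol=1e-5,maxiter=150)); return r.x,-r.fun
carrier_model=lambda p:[place(box(-.038,.038,-.028,.028,0,.012),*p[:3]),place(box(-.022,.022,-.006,.006,.012,.042),*p[:3])]
E
cat > m1.py <<'E'
from h import *
import pickle
out={}
for c in("scene","top"):
    im=imaging.camera(c)
    out[c]=im
    for n in("chamber","tray","door","carrier"):
        ds=cut_out(n,c); out[c,n]=ds
        for d in ds: print(c,n,round(d['score'],2),np.round(d['extent']),d['mask'].sum())
pickle.dump(out,open('m1.pkl','wb'))
im=out['top'][80:250,240:460,::-1]; cv2.imwrite('pics/crop_top.png',cv2.resize(im,None,fx=3.5,fy=3.5,interpolation=cv2.INTER_CUBIC))
im=out['scene'][130:320,230:450,::-1]; cv2.imwrite('pics/crop_sc.png',cv2.resize(im,None,fx=3,fy=3,interpolation=cv2.INTER_CUBIC))
E
python3 m1.py
```

```text
scene chamber 0.63 [310. 150. 451. 288.] 11269
scene tray 0.79 [315. 190. 353. 226.] 746
scene door 0.62 [312. 154. 384. 196.] 2050
scene carrier 0.85 [214. 314. 252. 352.] 798
scene carrier 0.84 [252. 288. 289. 308.] 680
scene carrier 0.81 [185. 377. 231. 400.] 844
scene carrier 0.55 [255. 348. 292. 386.] 1011
top chamber 0.89 [251. 101. 347. 235.] 6905
top tray 0.57 [285. 164. 324. 200.] 1147
top carrier 0.79 [428. 162. 451. 180.] 354
top carrier 0.71 [421. 198. 439. 217.] 297
top carrier 0.53 [456. 183. 476. 208.] 364
```

View pics/crop_top.png

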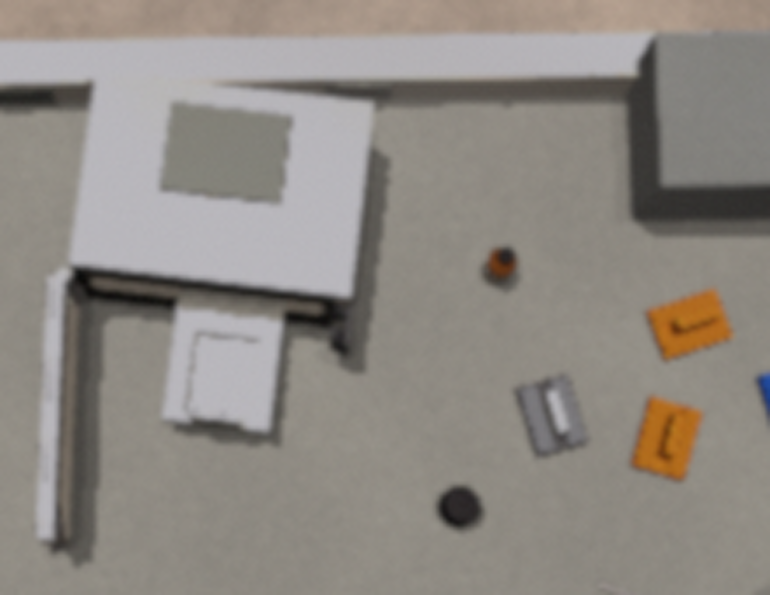

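View pics/crop_sc.png

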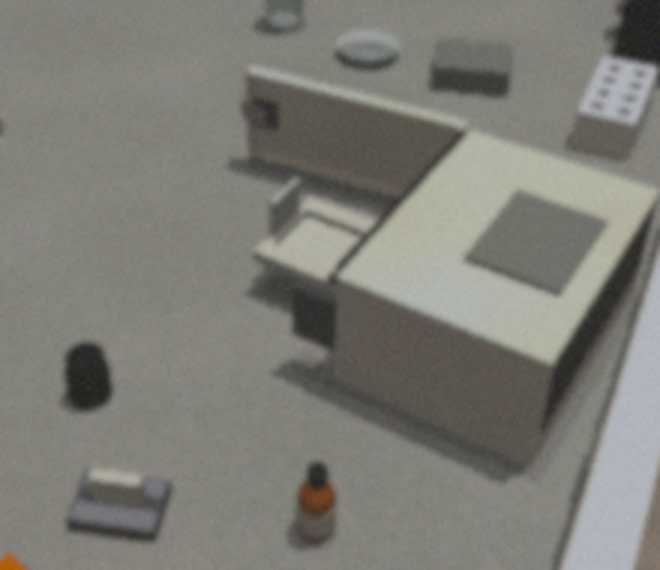

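Top crop (3.5×, offset 240,80): the chamber roof corners are at about (92,80), (375,100), (352,298) and (70,265). The tray front runs (163,420)–(272,432), and the door's outer top edge runs (48,275)–(37,540). The grey carrier's corners are (516,387), (568,376), (588,440) and (538,455). In the scene crop the carrier sits at about (120,505), with the can and bottle clear of it.

```bash
cat > fit1.py <<'E'
from h import *
import pickle
from scipy.optimize import least_squares
T=lambda u,v:((u+.5)/3.5-.5+240,(v+.5)/3.5-.5+80)
Sc=lambda u,v:((u+.5)/3-.5+230,(v+.5)/3-.5+130)
# chamber x,y,yaw, tray d ; local pts
ob=[]  # cam, px, kind, local
for px,l in [((92,80),(.2,.14,.128)),((375,100),(.2,-.14,.128)),((352,298),(0,-.14,.128)),((70,265),(0,.14,.128))]: ob.append(('top',T(*px),0,l))
for px,l in [((467,130),(0,.14,.128)),((335,278),(0,-.14,.128)),((548,362),(.2,-.14,.128)),((656,190),(.2,.14,.128)),((333,375),(0,-.14,0)),((517,462),(.2,-.14,0))]: ob.append(('scene',Sc(*px),0,l))
for px,l in [((163,420),(0,.055,.054)),((272,432),(0,-.055,.054))]: ob.append(('top',T(*px),1,l))
ob.append(('scene',Sc(255,253),1,(0,-.055,.054)))
def f(p):
    r=[]
    for c,px,k,l in ob:
        P=place(np.array([l])-[[k*p[3],0,0]],*p[:3]); r+=list(proj(c,P)[0]-px)
    return r
for cams in (('scene','top'),('top',),('scene',)):
    full=ob; ob=[o for o in full if o[0] in cams]
    s=least_squares(f,[.75,0,0,.12],loss='soft_l1'); print(cams,np.round(s.x,4)); print(np.round(np.array(s.fun).reshape(-1,2),1).tolist()); ob=full
    if len(cams)==2: ch=s.x
# door from top: outer face at z .125
P=unproj('top',[T(48,275),T(37,540)],.125)[:,:2]; d=P[1]-P[0]; L=np.linalg.norm(d); u=d/L
n=np.array([u[1],-u[0]]) ; n=n if n[1]>0 else -n   # outward
free=P[1]; hinge=free-u*.262-n*.02
ang=np.arctan2(u[1],u[0])-(ch[2]-np.pi/2)
c,sn=np.cos(ch[2]),np.sin(ch[2]); rel=hinge-ch[:2]
print('door L',L,'free',free,'hinge',hinge,'ang',ang,'hinge in ch',rel@[c,sn],rel@[-sn,c])
# carrier
cp=unproj('top',[T(516,387),T(568,376),T(588,440),T(538,455)],.012)
print(cp[:,:2].round(4).tolist(), cp.mean(0))
o=pickle.load(open('m1.pkl','rb'))
m=[d for d in o['scene','carrier'] if d['extent'][0]>250 and d['extent'][1]<300][0]['mask']
mt=np.zeros((400,640),np.uint8); cv2.fillConvexPoly(mt,np.round([T(*q) for q in[(516,387),(568,376),(588,440),(538,455)]]).astype(np.int32),1)
e=cp[3]-cp[0]; a=np.arctan2(e[1],e[0])
print('yaw corner',a)
for M in ({'scene':m},{'scene':m,'top':mt>0}):
    print(fit(carrier_model,M,[cp[:,0].mean(),cp[:,1].mean(),a],[.005,.005,.1]))
for q in [(460,506)]: print('can',unproj('top',[T(*q)],.05))
E
python3 fit1.py
```

```text
('scene', 'top') [ 0.6671 -0.0261 -0.1142  0.1337]
[[0.5, -2.0], [-0.7, -0.1], [0.3, -0.7], [-0.0, 0.6], [-1.5, -0.1], [-1.3, 0.0], [0.3, 0.6], [-1.2, -0.5], [-1.8, 1.8], [3.4, 2.2], [-4.7, 0.1], [-5.3, -0.2], [0.5, -3.7]]
('top',) [ 0.6633 -0.0317 -0.0885  0.1295]
[[0.5, -0.1], [-0.5, -0.1], [2.0, -0.6], [1.5, 2.7], [-2.1, 0.4], [-2.6, -0.6]]
('scene',) [ 0.6686 -0.0222 -0.1272  0.1379]
[[-0.1, -0.4], [-0.8, -0.9], [0.2, 0.1], [-0.0, -0.5], [-1.4, 0.8], [3.4, 1.7], [0.4, -5.1]]
door L 0.261471982258414 free [0.41498048 0.14359616] hinge [0.67617638 0.11494824] ang 4.79356138714975 hinge in ch -0.007106177353317444 0.14113928496797506
[[0.5773, -0.3404], [0.5884, -0.3951], [0.5206, -0.4136], [0.5054, -0.3611]] [ 0.54791363 -0.37754484  0.012     ]
yaw corner -2.8615460594562183
(array([ 0.55178209, -0.37825831, -2.85237433]), np.float64(0.9551368326603858))
(array([ 0.55065082, -0.37841904, -2.84759593]), np.float64(0.9341721194821739))
can [[ 0.44984191 -0.27399108  0.05      ]]
```

```bash
cat > fit2.py <<'E'
exec(open('fit1.py').read().split('def f(p)')[0])
for px,l in [((271,203),(0,-.025,.098)),((299,180),(0,.025,.098))]: ob.append(('scene',Sc(*px),1,l))
def f(p):
    r=[]
    for c,px,k,l in ob:
        P=place(np.array([l])+[[-k*p[3],k*p[4],0]],*p[:3]); r+=list(proj(c,P)[0]-px)
    return r
full=ob
for cams in (('scene','top'),('top',),('scene',)):
    ob=[o for o in full if o[0] in cams]
    s=least_squares(f,[.67,-.02,-.1,.12,0],loss='soft_l1'); print(cams,np.round(s.x,4)); print(np.round(np.array(s.fun).reshape(-1,2),1).tolist())
    p=s.x; print('nest',place(np.array([[-p[3]+.052,p[4],.046],[-p[3],p[4],.09]]),*p[:3]).round(4).tolist())
E
python3 fit2.py
```

```text
('scene', 'top') [ 0.668  -0.0231 -0.1262  0.1261 -0.0207]
[[0.4, -2.7], [-0.9, 0.2], [-0.6, -0.4], [-0.8, -0.1], [-0.4, -0.3], [-1.1, -0.7], [-0.1, 0.3], [-0.3, -0.4], [-1.7, 1.0], [3.1, 1.9], [0.0, -1.8], [-0.6, -1.8], [-0.4, -0.0], [-0.5, 0.0], [-1.1, -0.5]]
nest [[0.5919, -0.0343, 0.046], [0.5403, -0.0278, 0.09]]
('top',) [ 0.6657 -0.0259 -0.1154  0.1307 -0.018 ]
[[0.5, -1.7], [-0.7, 0.4], [0.2, -0.2], [-0.1, 1.0], [0.3, 0.1], [-0.3, -0.1]]
nest [[0.5855, -0.0347, 0.046], [0.5338, -0.0287, 0.09]]
('scene',) [ 0.6688 -0.0205 -0.1326  0.1241 -0.0238]
[[0.3, -0.6], [-0.8, -1.4], [-0.1, -0.1], [0.2, -0.5], [-1.3, 0.4], [3.1, 1.4], [0.2, 0.1], [0.2, 0.2], [-0.4, -0.3]]
nest [[0.5941, -0.0346, 0.046], [0.5426, -0.0277, 0.09]]
```

Call:
drive_tool(rot=[[0,0,-3],[0,0,-6],[0,0,-10.2],[0,0,-10.2],[0,0,-10.2],[0,0,-10.2],[0,0,-10.2],[0,0,-10.2],[0,0,-10.2],[0,0,-10.2],[0,0,-10.2],[0,0,-10.2],[0,0,-10.2],[0,0,-10.2],[0,0,-10.2],[0,0,-10.2]], travel=[[0.03,0.03,-0.01],[0.07,0.065,-0.02],[0.11,0.1,-0.04],[0.15,0.137,-0.06],[0.19,0.174,-0.08],[0.225,0.206,-0.1],[0.245,0.224,-0.12],[0.245,0.224,-0.12],[0.245,0.224,-0.15],[0.245,0.224,-0.18],[0.245,0.224,-0.2],[0.245,0.224,-0.213],[0.245,0.224,-0.213],[0.245,0.224,-0.213],[0.245,0.224,-0.213],[0.245,0.224,-0.213]], hand=[0.7,0.7,0.7,0.7,0.7,0.7,0.7,0.7,0.7,0.7,0.7,0.7,0.7,0,0,0], newtons=40)

```text
time: 2.6
eef_pos: [0.5512, -0.3783, 0.0273]
orientation: [3.107, 0.456, 0.002]
ft_force: [-0.2, -0.2, 2.3]
grip_width: 0.132
gripper_force: 40.1
```

Call:
drive_tool(rot=[[0,0,0],[0,0,0],[0,0,0],[0,0,-6],[0,0,-12],[0,0,-18],[0,0,-24],[0,0,-24],[0,0,-24],[0,0,-24],[0,0,-24]], travel=[[0,0,0.02],[0,0,0.05],[0,0,0.09],[0,0.04,0.12],[0,0.09,0.12],[0,0.14,0.12],[0.01,0.19,0.12],[0.01,0.23,0.12],[0.01,0.25,0.12],[0.01,0.25,0.12],[0.01,0.25,0.12]], hand=[0,0,0,0,0,0,0,0,0,0,0])

```text
time: 3.98
eef_pos: [0.5604, -0.1303, 0.1466]
orientation: [3.134, -0.204, 0.001]
ft_force: [0.0, -0.2, -2.0]
grip_width: 0.13
gripper_force: 39.4
```

```bash
cat > m2.py <<'E'
from h import *
import pickle
s=robot.get_state(); print(s['time'],s['eef_pos'],s['orientation'],s['grip_width'],s['ft_force'])
out={'s':s}
for c in("scene","top"):
    out[c]=imaging.camera(c)
    for n in("carrier","tray"):
        out[c,n]=cut_out(n,c)
        for d in out[c,n]: print(c,n,round(d['score'],2),np.round(d['extent']),d['mask'].sum())
pickle.dump(out,open('m2.pkl','wb'))
a=out['scene'][140:300,260:400,::-1]; b=out['top'][120:260,270:400,::-1]
a=cv2.resize(a[:140,:130],None,fx=3,fy=4.28/4.28*3,interpolation=cv2.INTER_CUBIC); b=cv2.resize(b,None,fx=3,fy=3,interpolation=cv2.INTER_CUBIC)
cv2.imwrite('pics/c2.png',np.hstack([a,b]))
E
python3 m2.py
```

```text
3.975 [ 0.56040633 -0.1303033   0.14663684] [ 3.1336876e+00 -2.0350960e-01  5.7012188e-04] 0.12985712571070396 [ 0.01649276 -0.15519214 -1.98110098]
scene carrier 0.94 [257. 347. 290. 387.] 1003
scene carrier 0.84 [218. 316. 252. 352.] 794
scene carrier 0.7 [304. 198. 334. 216.] 370
scene carrier 0.55 [183. 375. 230. 400.] 837
scene tray 0.92 [322. 191. 354. 227.] 601
top carrier 0.83 [426. 162. 448. 184.] 318
top carrier 0.58 [422. 194. 441. 217.] 353
top carrier 0.58 [456. 184. 476. 207.] 329
top tray 0.57 [286. 162. 316. 204.] 988
```

View pics/c2.png

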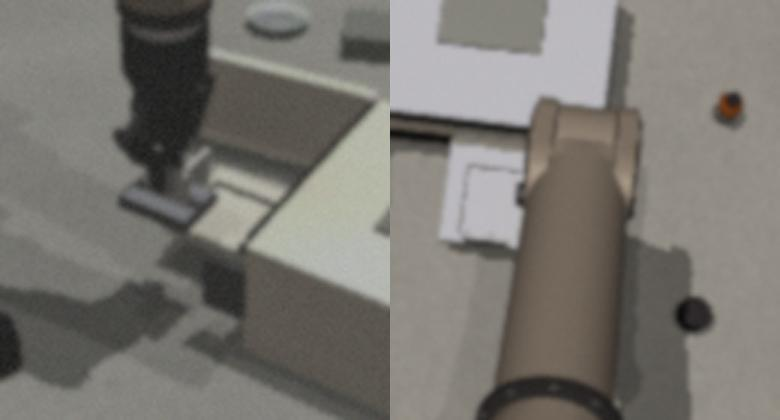

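The scene crop shows the carrier held level, with its plate running (120,197)–(215,205), beside the empty tray. The arm hides it in the top view. Next I'll overlay the predicted outlines to check the grasp offset and the nest position.

```bash
cat > ov.py <<'E'
from h import *
import pickle
o=pickle.load(open('m2.pkl','rb')); s=o['s']
def draw(img,c,off,k,P,col):
    uv=(proj(c,P)-off+.5)*k-.5
    cv2.polylines(img,[np.round(uv*8).astype(np.int32)],True,col,1,cv2.LINE_AA,3)
def rect(x0,x1,y0,y1,z): return np.array([[x0,y0,z],[x1,y0,z],[x1,y1,z],[x0,y1,z]])
def panel(c,off,w,h,k,sets):
    u,v=off; im=cv2.resize(o[c][v:v+h,u:u+w,::-1],None,fx=k,fy=k,interpolation=cv2.INTER_CUBIC)
    im=np.clip(im.astype(float)*1.3,0,255).astype(np.uint8)
    for P,col in sets: draw(im,c,np.array(off),k,P,col)
    return im
x,y,z=s['eef_pos']; a=2*np.arctan2(s['orientation'][1],s['orientation'][0]); zb=z-.0273
print('yaw',a)
car=[(place(rect(-.038,.038,-.028,.028,zz),x,y,a,zb),(0,0,255)) for zz in(0,.012)]
def tr(p,col): return [(place(q,*p[:3]),col) for q in [rect(-p[3],-p[3]+.1,p[4]-.055,p[4]+.055,.054),rect(-p[3]+.01,-p[3]+.094,p[4]-.033,p[4]+.033,.054),np.array([[-p[3],p[4]+.025,.054],[-p[3],p[4]+.025,.098],[-p[3],p[4]-.025,.098],[-p[3],p[4]-.025,.054]])]]
A=tr([.668,-.0231,-.1262,.1261,-.0207],(0,255,0)); B=tr([.6657,-.0259,-.1154,.1307,-.018],(255,0,255))
p1=panel('scene',(295,175),66,66,6,car+A); 
p2=panel('top',(278,155),66,66,6,A+B)
cv2.imwrite('pics/ov.png',np.hstack([p1,p2]))
tm=o['scene','carrier'][2]['mask']
print(fit(lambda p:[place(box(-.038,.038,-.028,.028,0,.012),p[0],p[1],a,zb)],{'scene':tm},[x,y],[.004,.004]),x,y)
E
python3 ov.py
```

```text
yaw -0.12970292198414582
(array([ 0.56104695, -0.12852986]), np.float64(0.766497461928934)) 0.5604063251293442 -0.13030329808731447
```

View pics/ov.png

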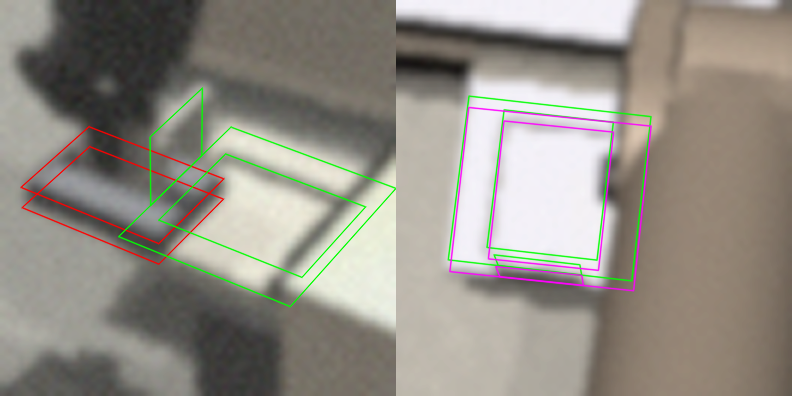

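Call:
drive_tool(rot=[[0,0,0],[0,0,0],[0,0,0],[0,0,0],[0,0,0],[0,0,0],[0,0,0],[0,0,0]], travel=[[0.015,0.045,0],[0.031,0.0955,0],[0.031,0.0955,0],[0.031,0.0955,-0.025],[0.031,0.0955,-0.045],[0.031,0.0955,-0.053],[0.031,0.0955,-0.053],[0.031,0.0955,-0.053]], hand=[0,0,0,0,0,0,0,0])

```text
time: 5.28
eef_pos: [0.5922, -0.0327, 0.0941]
orientation: [-3.135, 0.2, -0.002]
ft_force: [-0.9, -0.2, -1.8]
grip_width: 0.131
gripper_force: 39.5
```

```bash
cat > m3.py <<'E'
import m2
E
python3 m3.py; sed -e "s/x,y,z=s/x,y,z=s/" -e "s#^tm=.*##;s#^print(fit.*##" -e "s#pics/ov#pics/ov2#" -e "s#(295,175),66,66,6#(305,165),66,66,6#" -e "s#car+A#car#" -e "s#A+B#car#" ov.py > ov2.py; python3 ov2.py
```

```text
5.275 [ 0.59223051 -0.0326595   0.09414601] [-3.13516846e+00  2.00113948e-01 -2.24002503e-03] 0.13134024034149444 [-0.87130608 -0.22190746 -1.78672027]
scene carrier 0.9 [183. 379. 230. 400.] 852
scene carrier 0.82 [215. 315. 250. 351.] 821
scene carrier 0.68 [256. 344. 291. 386.] 1072
scene carrier 0.63 [326. 194. 354. 215.] 290
scene carrier 0.25 [256. 244. 267. 265.] 319
scene tray 0.78 [312. 190. 342. 227.] 451
top carrier 0.69 [423. 196. 444. 218.] 358
top carrier 0.69 [426. 162. 451. 183.] 338
top carrier 0.66 [457. 184. 473. 206.] 338
top tray 0.43 [314. 166. 324. 193.] 74
yaw 6.155700707826022
```

View pics/ov2.png

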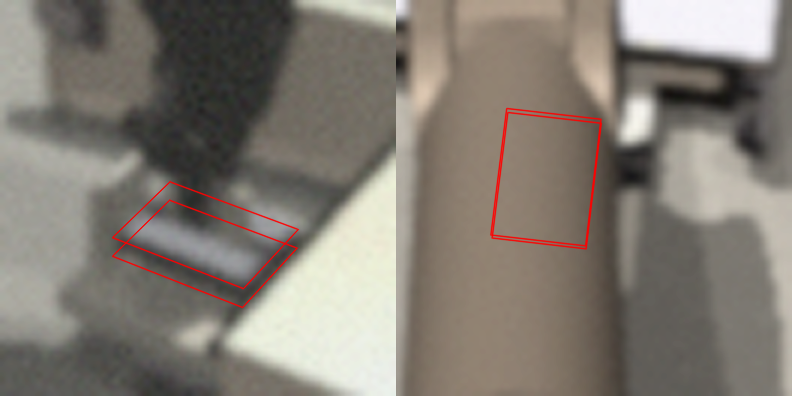

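The scene overlay shows the held plate over the tray, at panel (115–297, 182–306), about 1 px from its predicted place. I'm correcting y slightly and lowering.

Call:
drive_tool(rot=[[0,0,0],[0,0,0],[0,0,0],[0,0,0],[0,0,0],[0,0,0],[0,0,0]], travel=[[0,0,0],[0,0,0],[0,0,-0.005],[0,0,-0.01],[0,0,-0.014],[0,0,-0.018],[0,0,-0.018]], hand=[0,0,0,0,0,0,0])

```text
time: 6.45
eef_pos: [0.5913, -0.0324, 0.0748]
orientation: [3.135, -0.2, -0.001]
ft_force: [-1.4, 0.4, -1.2]
grip_width: 0.127
gripper_force: 39.5
```

Call:
drive_tool(rot=[[0,0,0],[0,0,0]], travel=[[0,0,-0.002],[0,0,-0.002]], hand=[0,0])

```text
time: 6.7
eef_pos: [0.5917, -0.0323, 0.0733]
orientation: [-3.135, 0.199, -0.0]
ft_force: [-0.3, -0.4, -1.9]
grip_width: 0.132
gripper_force: 39.6
```

Call:
drive_tool(rot=[[0,0,0],[0,0,0]], travel=[[0,0,-0.002],[0,0,-0.002]], hand=[0,0])

```text
time: 6.95
eef_pos: [0.5933, -0.0325, 0.0732]
orientation: [-3.135, 0.2, -0.006]
ft_force: [-0.5, 0.1, 7.9]
grip_width: 0.133
gripper_force: 41.0
```

Call:
drive_tool(rot=[[0,0,0],[0,0,0],[0,0,0],[0,0,0],[0,0,0],[0,0,0],[0,0,0],[0,0,0],[0,0,0],[0,0,0],[0,0,0],[0,0,0]], travel=[[0,0,0.001],[0,0,0.001],[0,0,0.001],[0,0,0.03],[0,0,0.07],[0,0,0.1],[-0.02,0,0.1],[-0.06,0,0.1],[-0.1,0,0.1],[-0.13,0,0.1],[-0.14,0,0.1],[-0.14,0,0.1]], hand=[0.4,0.4,0.4,0.4,0.4,0.4,0.3,0.1,0,0,0,0])

```text
time: 8.45
eef_pos: [0.452, -0.0323, 0.1716]
orientation: [-3.135, 0.199, -0.001]
ft_force: [0.9, 1.2, 0.6]
grip_width: -0.001
gripper_force: 0.0
```

```bash
python3 m2.py; sed -e "s#^tm=.*##;s#^print(fit.*##" -e "s#pics/ov#pics/ov3#" -e "s#(295,175),66,66,6#(305,165),66,66,6#" -e "s#car+A#[]#" -e "s#A+B#[]#" ov.py > ov3.py; python3 ov3.py
```

```text
8.45 [ 0.45196224 -0.03233109  0.17155454] [-3.13514763e+00  1.99380858e-01 -1.33423902e-03] -0.0011491546693512809 [0.89069886 1.15317147 0.57885256]
scene carrier 0.89 [215. 315. 253. 349.] 800
scene carrier 0.64 [182. 376. 228. 400.] 844
scene carrier 0.53 [325. 198. 350. 219.] 351
scene tray 0.66 [316. 190. 352. 227.] 526
scene tray 0.22 [143. 282. 204. 322.] 455
top carrier 0.77 [458. 186. 473. 209.] 284
top carrier 0.76 [296. 179. 312. 196.] 281
top carrier 0.64 [422. 193. 442. 216.] 302
top carrier 0.6 [426. 164. 449. 182.] 322
top tray 0.81 [286. 164. 322. 196.] 570
yaw 6.156165630744633
```

View pics/ov3.png

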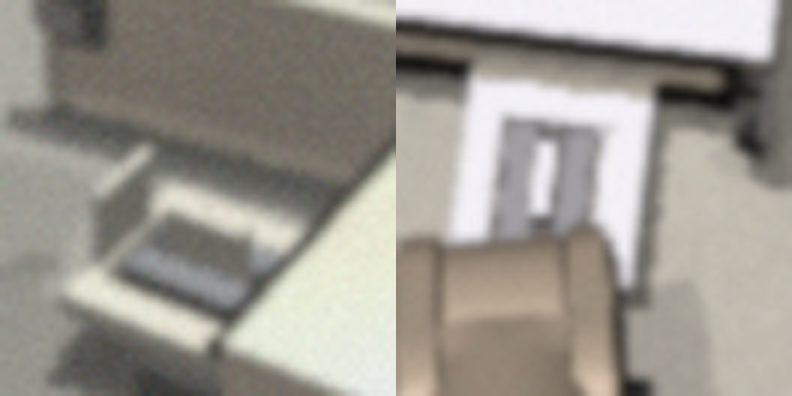

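The pictures show the grey carrier lying flat inside the pocket, with its plate within the rim and its rib along the tray. Next is the tray push.

Call:
drive_tool(rot=[[0,0,0],[0,0,0],[0,0,0],[0,0,0],[0,0,0],[0,0,0],[0,0,0],[0,0,0],[0,0,0],[0,0,0],[0,0,0],[0,0,0],[0,0,0],[0,0,0],[0,0,0],[0,0,0],[0,0,0],[0,0,0],[0,0,0]], travel=[[0.003,0.0153,-0.03],[0.003,0.0153,-0.07],[0.003,0.0153,-0.0836],[0.0328,0.0115,-0.0836],[0.0576,0.0084,-0.0836],[0.0675,0.0071,-0.0836],[0.0774,0.0059,-0.0836],[0.0873,0.0046,-0.0836],[0.0972,0.0033,-0.0836],[0.1072,0.0021,-0.0836],[0.1171,0.0008,-0.0836],[0.127,-0.0005,-0.0836],[0.1369,-0.0017,-0.0836],[0.1468,-0.003,-0.0836],[0.1568,-0.0042,-0.0836],[0.1667,-0.0055,-0.0836],[0.1766,-0.0068,-0.0836],[0.1865,-0.008,-0.0836],[0.1865,-0.008,-0.0836]], hand=[0,0,0,0,0,0,0,0,0,0,0,0,0,0,0,0,0,0,0])

```text
time: 11.12
eef_pos: [0.6399, -0.0398, 0.088]
orientation: [-3.134, 0.199, -0.004]
ft_force: [-0.5, -0.3, 0.3]
grip_width: 0.004
gripper_force: 0.0
```

Call:
drive_tool(rot=[[0,0,0],[0,0,0],[0,0,0],[0,0,0]], travel=[[0.003,-0.0004,0],[0.006,-0.0008,0],[0.009,-0.0011,0],[0.011,-0.0014,0]], hand=[0,0,0,0])

```text
time: 11.62
eef_pos: [0.6492, -0.0413, 0.0877]
orientation: [-3.135, 0.199, 0.0]
ft_force: [-2.3, 1.0, 1.5]
grip_width: 0.003
gripper_force: 1.0
```

Call:
drive_tool(rot=[[0,0,0],[0,0,0],[0,0,0]], travel=[[0.0015,-0.0002,0],[0.003,-0.0004,0],[0.004,-0.0005,0]], hand=[0,0,0])

```text
time: 12.0
eef_pos: [0.653, -0.0422, 0.0876]
orientation: [-3.135, 0.199, 0.0]
ft_force: [-2.4, 1.5, 0.1]
grip_width: -0.001
gripper_force: 1.0
```

Call:
drive_tool(rot=[[0,0,0],[0,0,0],[0,0,0]], travel=[[0.001,-0.0001,0],[0.002,-0.0003,0],[0.003,-0.0004,0]], hand=[0,0,0])

```text
time: 12.38
eef_pos: [0.6557, -0.0427, 0.0876]
orientation: [3.135, -0.2, -0.001]
ft_force: [-6.3, 1.5, 2.4]
grip_width: 0.001
gripper_force: 0.6
```

Call:
drive_tool(rot=[[0,0,0],[0,0,0]], travel=[[0.001,-0.0001,0],[0.002,-0.0002,0]], hand=[0,0])

```text
time: 12.62
eef_pos: [0.6556, -0.0431, 0.0872]
orientation: [3.135, -0.2, -0.009]
ft_force: [-11.4, 2.7, 5.3]
grip_width: 0.006
gripper_force: 0.0
```

```bash
cat > arc.py <<'E'
import numpy as np
H=np.array([.676,.115]); yaw=-.126
def tool(th,gap=0,r=.011):
    f=yaw-np.pi/2-th; u=np.array([np.cos(f),np.sin(f)]); n=np.array([u[1],-u[0]])
    return H+.215*u+(.02+r+gap)*n
if __name__=="__main__":
    s=tool(1.478,.03); print('start',s)
    th0=1.478
    for th in list(np.arange(1.478,.27,-.07)): 
        d=tool(th)-s; print('[%.4f,%.4f,0]'%tuple(d),'rot %.1f'%np.degrees(th0-th), 'th %.3f'%th)
E
python3 arc.py; python3 -c "
from rig import robot;s=robot.get_state();print(s['joints'],s['eef_pos'])"
```

```text
start [0.46314356 0.18310386]
[-0.0010,-0.0300,0] rot 0.0 th 1.478
[-0.0031,-0.0450,0] rot 4.0 th 1.408
[-0.0042,-0.0602,0] rot 8.0 th 1.338
[-0.0042,-0.0754,0] rot 12.0 th 1.268
[-0.0032,-0.0906,0] rot 16.0 th 1.198
[-0.0011,-0.1056,0] rot 20.1 th 1.128
[0.0020,-0.1205,0] rot 24.1 th 1.058
[0.0062,-0.1351,0] rot 28.1 th 0.988
[0.0114,-0.1494,0] rot 32.1 th 0.918
[0.0176,-0.1633,0] rot 36.1 th 0.848
[0.0247,-0.1767,0] rot 40.1 th 0.778
[0.0328,-0.1896,0] rot 44.1 th 0.708
[0.0417,-0.2019,0] rot 48.1 th 0.638
[0.0515,-0.2135,0] rot 52.1 th 0.568
[0.0621,-0.2245,0] rot 56.1 th 0.498
[0.0734,-0.2346,0] rot 60.2 th 0.428
[0.0854,-0.2440,0] rot 64.2 th 0.358
[0.0980,-0.2525,0] rot 68.2 th 0.288
[-0.04165853  0.61322411  0.01742031  1.7139789  -0.01370765  0.81996014
 -1.71640026] [ 0.65557389 -0.04310364  0.08720695]
```

Call:
drive_tool(rot=[[0,0,0],[0,0,0],[0,0,0],[0,0,0],[0,0,-10],[0,0,-20],[0,0,-30],[0,0,-40],[0,0,-50],[0,0,-60],[0,0,-70],[0,0,-78],[0,0,-84],[0,0,-84],[0,0,-84],[0,0,-84]], travel=[[-0.01,0.001,0],[-0.04,0.005,0],[-0.055,0.007,0.04],[-0.06,0.01,0.09],[-0.08,0.04,0.12],[-0.1,0.08,0.12],[-0.13,0.12,0.12],[-0.16,0.16,0.12],[-0.185,0.2,0.12],[-0.1925,0.226,0.12],[-0.1925,0.226,0.12],[-0.1925,0.226,0.12],[-0.1925,0.226,0.12],[-0.1925,0.226,0.12],[-0.1925,0.226,0.12],[-0.1925,0.226,0.12]], hand=[0,0,0,0,0,0,0,0,0,0,0,0,0,0,0,0])

```text
time: 14.62
eef_pos: [0.4658, 0.1827, 0.2077]
orientation: [2.199, -2.244, 0.0]
ft_force: [-0.2, -0.4, 0.3]
grip_width: 0.003
gripper_force: 0.0
```

```bash
python3 m2.py|head -1
python3 - <<'E'
import pickle,cv2,numpy as np
o=pickle.load(open('m2.pkl','rb'))
f=lambda i:cv2.resize(i[:,:,::-1],None,fx=4,fy=4,interpolation=cv2.INTER_CUBIC)
cv2.imwrite('pics/p4.png',np.hstack([f(o['scene'][145:245,300:400]),f(o['top'][140:240,250:350])]))
E
```

```text
14.625 [0.46579491 0.18267065 0.20766806] [ 2.19856946e+00 -2.24383719e+00  1.90112593e-05] 0.0033653919484747767 [-0.15693537 -0.41693649  0.25603371]
```

View pics/p4.png

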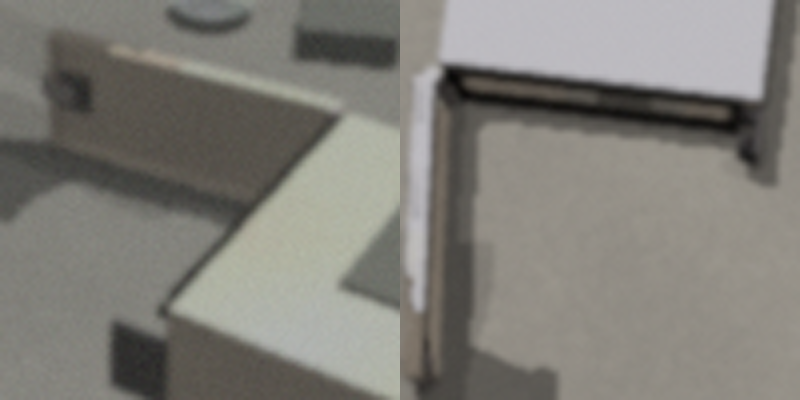

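Panels show the tray fully home, with nothing protruding from the opening (top panel, 460–740 × 70–125). The door is still open at left. Next I lower outside the door and start swinging it.

Call:
drive_tool(rot=[[0,0,0],[0,0,0],[0,0,0],[0,0,0],[0,0,0],[0,0,0],[0,0,2],[0,0,4],[0,0,6],[0,0,8],[0,0,10],[0,0,12],[0,0,16],[0,0,20],[0,0,24],[0,0,28]], travel=[[-0.003,0,-0.04],[-0.003,0,-0.09],[-0.003,0,-0.1127],[-0.003,-0.015,-0.1127],[-0.0035,-0.023,-0.1127],[-0.0037,-0.03,-0.1127],[-0.0047,-0.037,-0.1127],[-0.0058,-0.0446,-0.1127],[-0.0064,-0.052,-0.1127],[-0.0069,-0.06,-0.1127],[-0.0069,-0.0675,-0.1127],[-0.0069,-0.075,-0.1127],[-0.0059,-0.09,-0.1127],[-0.0038,-0.105,-0.1127],[-0.0007,-0.12,-0.1127],[0.0035,-0.1347,-0.1127]], hand=[0,0,0,0,0,0,0,0,0,0,0,0,0,0,0,0])

```text
time: 16.92
eef_pos: [0.4694, 0.0481, 0.0957]
orientation: [-2.675, 1.644, -0.0]
ft_force: [0.3, 1.6, -0.8]
grip_width: 0.003
gripper_force: 0.5
```

Call:
drive_tool(rot=[[0,0,4],[0,0,8],[0,0,12],[0,0,16],[0,0,20],[0,0,24],[0,0,26],[0,0,28],[0,0,30],[0,0,32],[0,0,34],[0,0,36],[0,0,38],[0,0,40],[0,0,40]], travel=[[0.0052,-0.0143,0],[0.0114,-0.0282,0],[0.0185,-0.0416,0],[0.0266,-0.0545,0],[0.0355,-0.0668,0],[0.0453,-0.0784,0],[0.0505,-0.084,0],[0.0559,-0.0894,0],[0.0615,-0.0945,0],[0.0672,-0.0995,0],[0.0731,-0.1043,0],[0.0792,-0.1089,0],[0.0854,-0.1132,0],[0.0918,-0.1174,0],[0.0918,-0.1174,0]], hand=[0,0,0,0,0,0,0,0,0,0,0,0,0,0,0])

```text
time: 18.8
eef_pos: [0.5618, -0.0695, 0.0952]
orientation: [3.077, -0.634, 0.002]
ft_force: [-0.8, 0.3, 1.0]
grip_width: -0.001
gripper_force: 0.0
```

Run:
```python
from arc import tool
from rig import robot
import numpy as np
s=robot.get_state(); print(s['eef_pos'],s['ft_force'],s['orientation'],tool(.288))
a=tool(.288)
for th in np.arange(.268,-.07,-.02): print('%.3f'%th,(tool(th)-a).round(4),'%.1f'%np.degrees(.288-th))
```

```text
[ 0.56178448 -0.06946478  0.09518945] [-0.84982445  0.32368632  1.0115822 ] [ 3.07692104e+00 -6.33805139e-01  1.94018590e-03] [ 0.56112987 -0.06936608]
0.268 [ 0.0037 -0.0023] 1.1
0.248 [ 0.0075 -0.0044] 2.3
0.228 [ 0.0113 -0.0066] 3.4
0.208 [ 0.0151 -0.0086] 4.6
0.188 [ 0.019  -0.0105] 5.7
0.168 [ 0.0229 -0.0124] 6.9
0.148 [ 0.0269 -0.0142] 8.0
0.128 [ 0.0308 -0.0159] 9.2
0.108 [ 0.0349 -0.0176] 10.3
0.088 [ 0.0389 -0.0191] 11.5
0.068 [ 0.043  -0.0206] 12.6
0.048 [ 0.0471 -0.022 ] 13.8
0.028 [ 0.0513 -0.0233] 14.9
0.008 [ 0.0554 -0.0246] 16.0
-0.012 [ 0.0596 -0.0257] 17.2
-0.032 [ 0.0638 -0.0268] 18.3
-0.052 [ 0.0681 -0.0278] 19.5
```

Slow steps (4 mm per row) to about 0.148 rad.

Call:
drive_tool(rot=[[0,0,1.1],[0,0,2.3],[0,0,3.4],[0,0,4.6],[0,0,5.7],[0,0,6.9],[0,0,8]], travel=[[0.0037,-0.0023,0],[0.0075,-0.0044,0],[0.0113,-0.0066,0],[0.0151,-0.0086,0],[0.019,-0.0105,0],[0.0229,-0.0124,0],[0.0269,-0.0142,0]], hand=[0,0,0,0,0,0,0])

```text
time: 19.68
eef_pos: [0.5881, -0.0834, 0.095]
orientation: [3.114, -0.416, 0.0]
ft_force: [-0.6, -0.8, 0.5]
grip_width: 0.002
gripper_force: 0.4
```

Call:
drive_tool(rot=[[0,0,0.6],[0,0,1.2],[0,0,1.8],[0,0,2.3]], travel=[[0.002,-0.0008,0],[0.004,-0.0017,0],[0.006,-0.0026,0],[0.008,-0.0034,0]], hand=[0,0,0,0])

```text
time: 20.18
eef_pos: [0.5959, -0.0866, 0.0951]
orientation: [3.122, -0.354, 0.0]
ft_force: [-1.3, -0.2, 0.7]
grip_width: -0.0
gripper_force: 0.3
```

Call:
drive_tool(rot=[[0,0,0.6],[0,0,1.2]], travel=[[0.002,-0.0008,0],[0.004,-0.0015,0]], hand=[0,0])

```text
time: 20.42
eef_pos: [0.5999, -0.0881, 0.095]
orientation: [3.125, -0.321, -0.0]
ft_force: [-0.6, 0.2, 0.1]
grip_width: 0.004
gripper_force: 0.3
```

Call:
drive_tool(rot=[[0,0,0.3],[0,0,0.6],[0,0,0.9]], travel=[[0.001,-0.0004,0],[0.002,-0.0007,0],[0.003,-0.0011,0]], hand=[0,0,0])

```text
time: 20.8
eef_pos: [0.6028, -0.0892, 0.095]
orientation: [3.127, -0.297, -0.0]
ft_force: [-0.5, 0.6, -0.4]
grip_width: -0.003
gripper_force: 0.3
```

Call:
drive_tool(rot=[[0,0,0.3],[0,0,0.6],[0,0,0.9]], travel=[[0.001,-0.0003,0],[0.002,-0.0007,0],[0.003,-0.001,0]], hand=[0,0,0])

```text
time: 21.18
eef_pos: [0.6046, -0.0899, 0.0949]
orientation: [-3.129, 0.273, 0.004]
ft_force: [-5.6, 1.5, 5.4]
grip_width: 0.001
gripper_force: 3.1
```

Call:
drive_tool(rot=[[0,0,0.3],[0,0,0.6]], travel=[[0.001,-0.0003,0],[0.002,-0.0007,0]], hand=[0,0])

```text
time: 21.42
eef_pos: [0.6062, -0.0906, 0.0949]
orientation: [-3.13, 0.257, 0.005]
ft_force: [-7.0, 0.9, 6.1]
grip_width: 0.002
gripper_force: 3.7
```

Call:
drive_tool(rot=[[0,0,0.3],[0,0,0.6]], travel=[[0.001,-0.0003,0],[0.002,-0.0006,0]], hand=[0,0])

```text
time: 21.68
eef_pos: [0.608, -0.0912, 0.0949]
orientation: [-3.131, 0.24, 0.006]
ft_force: [-1.9, 0.5, -0.9]
grip_width: -0.0
gripper_force: 0.4
```

Call:
drive_tool(rot=[[0,0,0.3],[0,0,0.6]], travel=[[0.001,-0.0003,0],[0.002,-0.0006,0]], hand=[0,0])

```text
time: 21.92
eef_pos: [0.6117, -0.0923, 0.0948]
orientation: [3.133, -0.224, -0.0]
ft_force: [-1.8, -0.5, 0.3]
grip_width: 0.002
gripper_force: 1.1
```

Call:
drive_tool(rot=[[0,0,0.3],[0,0,0.6]], travel=[[0.001,-0.0003,0],[0.002,-0.0006,0]], hand=[0,0])

```text
time: 22.18
eef_pos: [0.6137, -0.093, 0.0949]
orientation: [3.134, -0.208, -0.0]
ft_force: [-2.7, -2.1, -0.8]
grip_width: -0.002
gripper_force: 1.1
```

Call:
drive_tool(rot=[[0,0,0.3]], travel=[[0.001,-0.0003,0]], hand=[0])

```text
time: 22.3
eef_pos: [0.6148, -0.0932, 0.0949]
orientation: [3.135, -0.199, -0.0]
ft_force: [-2.3, -1.9, -0.5]
grip_width: -0.004
gripper_force: 1.1
```

Call:
drive_tool(rot=[[0,0,0.3]], travel=[[0.001,-0.0003,0]], hand=[0])

```text
time: 22.42
eef_pos: [0.6158, -0.0934, 0.095]
orientation: [3.136, -0.191, -0.0]
ft_force: [-1.9, -1.6, -0.6]
grip_width: 0.003
gripper_force: 1.1
```

Call:
drive_tool(rot=[[0,0,0.3]], travel=[[0.001,-0.0003,0]], hand=[0])

```text
time: 22.55
eef_pos: [0.6169, -0.0936, 0.095]
orientation: [3.136, -0.183, 0.0]
ft_force: [-3.3, -3.1, -0.0]
grip_width: 0.0
gripper_force: 1.1
```

Call:
drive_tool(rot=[[0,0,0.3]], travel=[[0.001,-0.0003,0]], hand=[0])

```text
time: 22.68
eef_pos: [0.6177, -0.0939, 0.095]
orientation: [-3.137, 0.174, 0.0]
ft_force: [-4.2, -1.0, 0.6]
grip_width: 0.008
gripper_force: 1.7
```

Call:
drive_tool(rot=[[0,0,0.3]], travel=[[0.001,-0.0003,0]], hand=[0])

```text
time: 22.8
eef_pos: [0.6186, -0.0942, 0.095]
orientation: [-3.137, 0.166, 0.001]
ft_force: [-4.3, -1.0, 0.7]
grip_width: 0.004
gripper_force: 2.0
```

Call:
drive_tool(rot=[[0,0,0.3]], travel=[[0.001,-0.0003,0]], hand=[0])

```text
time: 22.92
eef_pos: [0.6194, -0.0945, 0.095]
orientation: [-3.137, 0.158, 0.001]
ft_force: [-5.2, -0.3, 1.7]
grip_width: -0.001
gripper_force: 2.5
```

Call:
drive_tool(rot=[[0,0,0.3]], travel=[[0.001,-0.0003,0]], hand=[0])

```text
time: 23.05
eef_pos: [0.6204, -0.0947, 0.095]
orientation: [-3.138, 0.15, 0.001]
ft_force: [-4.4, -1.5, -0.1]
grip_width: -0.003
gripper_force: 2.2
```

Call:
drive_tool(rot=[[0,0,0.3]], travel=[[0.001,-0.0003,0]], hand=[0])

```text
time: 23.18
eef_pos: [0.6214, -0.095, 0.0949]
orientation: [-3.138, 0.142, 0.001]
ft_force: [-5.5, 0.2, 2.2]
grip_width: 0.001
gripper_force: 2.7
```

Call:
drive_tool(rot=[[0,0,0]], travel=[[0.001,-0.0003,0]], hand=[0])

```text
time: 23.3
eef_pos: [0.6222, -0.0952, 0.0949]
orientation: [-3.138, 0.142, 0.002]
ft_force: [-6.3, 0.5, 3.7]
grip_width: -0.002
gripper_force: 3.1
```

Call:
drive_tool(rot=[[0,0,0]], travel=[[0.001,-0.0003,0]], hand=[0])

```text
time: 23.42
eef_pos: [0.6224, -0.0952, 0.0949]
orientation: [-3.137, 0.142, 0.005]
ft_force: [-11.0, 1.9, 7.1]
grip_width: -0.001
gripper_force: 5.5
```

Call:
drive_tool(rot=[[0,0,0],[0,0,0],[0,0,0],[0,0,0],[0,0,0],[0,0,0]], travel=[[-0.002,0.0003,0],[-0.005,0.0006,0],[-0.01,0.0013,0],[-0.03,0.004,0],[-0.06,0.008,0],[-0.1,0.013,0.03]], hand=[0,0,0,0,0,0])

```text
time: 24.18
eef_pos: [0.5231, -0.0821, 0.1243]
orientation: [3.138, -0.14, -0.001]
ft_force: [0.1, 0.3, 1.3]
grip_width: 0.002
gripper_force: 0.0
```

```bash
python3 m2.py >/dev/null
python3 - <<'E'
import pickle,cv2,numpy as np
o=pickle.load(open('m2.pkl','rb'))
f=lambda i:cv2.resize(i[:,:,::-1],None,fx=4,fy=4,interpolation=cv2.INTER_CUBIC)
cv2.imwrite('pics/p5.png',np.hstack([f(o['scene'][155:255,300:400]),f(o['top'][120:220,255:355])]))
E
```

```text
(no output)
```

View pics/p5.png

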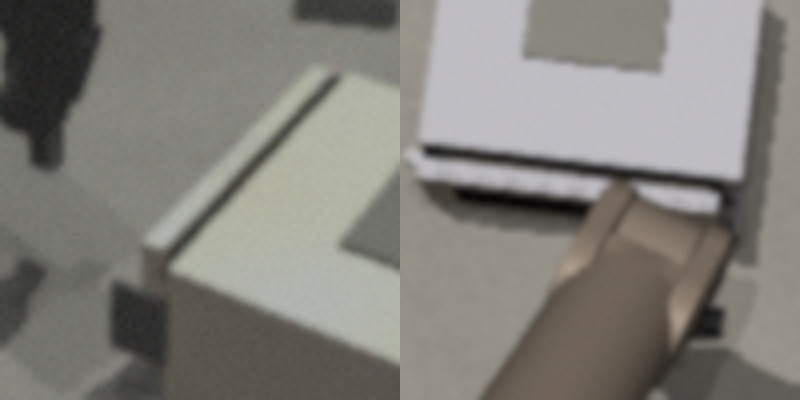

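The door stays shut after I retreat: in the scene panel it lies parallel to the front, from (150,240) to (335,70). A light touch will show where it rests, to confirm the latch.

Call:
drive_tool(rot=[[0,0,0],[0,0,0],[0,0,0],[0,0,0],[0,0,0],[0,0,0],[0,0,0]], travel=[[0.03,-0.004,-0.03],[0.06,-0.008,-0.03],[0.085,-0.011,-0.03],[0.09,-0.0117,-0.03],[0.094,-0.0122,-0.03],[0.096,-0.0125,-0.03],[0.096,-0.0125,-0.03]], hand=[0,0,0,0,0,0,0])

```text
time: 25.35
eef_pos: [0.6194, -0.0951, 0.095]
orientation: [-3.138, 0.142, 0.0]
ft_force: [0.1, -0.2, -0.0]
grip_width: -0.001
gripper_force: 0.0
```

Call:
drive_tool(rot=[[0,0,0],[0,0,0]], travel=[[0.0005,0,0],[0.001,-0.0001,0]], hand=[0,0])

```text
time: 25.6
eef_pos: [0.6202, -0.0951, 0.0951]
orientation: [-3.138, 0.142, 0.002]
ft_force: [-3.3, 0.3, 2.5]
grip_width: 0.003
gripper_force: 1.5
```

Call:
drive_tool(rot=[[0,0,0],[0,0,0]], travel=[[0.0005,0,0],[0.001,-0.0001,0]], hand=[0,0])

```text
time: 25.85
eef_pos: [0.621, -0.0953, 0.095]
orientation: [-3.138, 0.142, 0.002]
ft_force: [-4.9, 0.4, 3.8]
grip_width: 0.005
gripper_force: 2.5
```

Call:
drive_tool(rot=[[0,0,0],[0,0,0]], travel=[[0.0005,0,0],[0.001,-0.0001,0]], hand=[0,0])

```text
time: 26.1
eef_pos: [0.6221, -0.0956, 0.095]
orientation: [-3.138, 0.143, 0.002]
ft_force: [-6.2, 0.9, 5.2]
grip_width: -0.001
gripper_force: 3.0
```

Call:
drive_tool(rot=[[0,0,0],[0,0,0],[0,0,0],[0,0,0],[0,0,0],[0,0,0],[0,0,0],[0,0,0]], travel=[[-0.002,0.0003,0],[-0.005,0.0006,0],[-0.015,0.002,0],[-0.04,0.005,0],[-0.08,0.01,0.03],[-0.12,0.015,0.08],[-0.12,0.015,0.1],[-0.12,0.015,0.1]], hand=[0,0,0,0,0,0,0,0])

```text
time: 27.1
eef_pos: [0.5036, -0.0802, 0.1965]
orientation: [-3.137, 0.141, -0.007]
ft_force: [0.5, -0.4, -0.8]
grip_width: 0.0
gripper_force: 0.0
```

Run:
```python
from h import *
import pickle
o=pickle.load(open('m2.pkl','rb'))
a=imaging.camera('scene'); d=np.abs(a.astype(int)-o['scene']).sum(2)
print('door-edge diff',d[170:225,335:385].mean(), robot.get_state()['ft_force'])
for c in('scene','top'):
    if c=='top': imaging.camera(c)
    for n in('latch','door'):
        print(c,n,[(round(q['score'],2),np.round(q['extent']).tolist()) for q in cut_out(n,c)])
```

```text
door-edge diff 5.358181818181818 [ 0.34148155 -0.52192511 -0.157101  ]
scene latch []
scene door [(0.74, [336.0, 173.0, 382.0, 227.0])]
top latch []
top door [(0.55, [261.0, 156.0, 337.0, 175.0])]
```

The door has not moved between pictures, and the arm is clear of everything. Handing in.

```bash
python3 -c "
from rig import robot
print(robot.close_job())"
```

```text
the job is handed in; nothing more can be done
None
```

I handed the job in: the carrier lies flat in the pocket, the tray is home against its stop, and the door is shut. The latch itself was hidden, so I judged it snapped in because the door stayed put when I let go and had only about 2.5 mm of play before a rigid stop. Push forces read at each step peaked at about 13 N.

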